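Hold a sleeve in the test bench and lock the carriage

ROBOT

A 6-joint arm with a two-finger parallel gripper is mounted at the origin on the work surface. World frame = base frame: x ahead of the robot, y to its left, z up, the work surface at z = 0. Lengths are in m, angles in rad, forces in N, time in s.
With the tool pointing down it reaches from about 0.35 to 0.925 m from the base axis. Payload 6.4 kg.
Tool frame: the origin (TCP) lies on the centre line of the jaws, within the pads' length; the fingertips stand 25 mm ahead of it and the grasp point (between the pads) lies 6 mm ahead of it; z points along the fingers, y is the line along which they close (so a half turn about z gives the same grasp; the last joint's range is limited). The gripper opens to 94 mm and grips with 3 to 60 N. Pads are 16 mm wide; open, the fingers measure 119 mm over their backs; the gripper's body (75 mm by 177 mm) begins 78 mm behind the grasp point.
Start: joints at [-1.48, 0.245, 1.558, -0, 1.339, -0.174], TCP at [0.17, -0.627, 0.23] pointing down, gripper open.
Joint ranges: [-3.13, 3.13], [-1.02, 2.26], [0.13, 2.54], [-0.95, 4.09], [0.21, 2.88], [-2.74, 2.74]. Speed limits (rad/s): [2.57, 2.57, 3.14, 3.14, 3.14, 3.14].

INTERFACE

Orientations are given as a unit quaternion [w, x, y, z].
In Python, from plant import r gives the robot as it stands.
- The arm moves only by the shell command python3 -m inch 'ROWS' [OPENING]. ROWS is text: rows parted by semicolons, each of 6 numbers parted by spaces: the shift along the tool's x, y, z each as a share of 0.6 m, from -1 to 1, then the turn, a rotation vector about the tool's x, y, z each as a share of 45 degrees, from -1 to 1. In form: x y z rx ry rz; .... A call has 1 to 8 rows; each row is the pose to reach, as a shift and turn from the pose commanded when the call began, along the tool's axes at that moment; what a row does not reach only later rows make up. A row lasts 1/10 s, in which the tool goes at most 50 mm and 8.59 degrees, less where a joint would pass 70% of its speed; a pose out of reach is approached as far as the arm can. A call with a number of a shift or a turn outside -1 to 1 is refused whole. A call with a gripper value outside its range is refused whole. OPENING is the opening, from -1 (shut) to 1 (fully open), set as the call begins (- or left out, the last holds). The fingers move at their own pace and stop on an object; the grip force is fixed at half the most. Time passes only in rows, so rows that repeat a pose let the fingers close. It gives the time, the measured TCP pose, the force, the opening and the grip force at its end, in the units of the state.
- r.get_obs(): the state, without advancing time (a new reading comes with each control period).
- r.camera(name): name is "scene" or "side" or "wrist"; returns a dict with "pixels" (384x512x3 uint8, red, green, blue), "vfov" (degrees; the focal length in pixels is half the picture's height over the tangent of half this angle, whatever the lens; pixels are square), "cx", "cy" (the principal point, pixels), "world_from_camera" (4x4, takes a point from camera to world coordinates). Camera axes: x right, y down, z forward; pixel columns grow to the right and rows downward; lengths in m; the calibration is good to about 2 mm. A picture is of the moment at which its call begins. There is no depth.
- r.sign_off(): hands the job in; it is judged then, once.
The state is a dict: "t": time; "q": joint angles; "qd": joint speeds; "effort": joint torques, N m; "tool_pos": TCP position; "tcp_rot": TCP orientation; "ft_force": force on the tool from outside, world axes, zero at the start; "ft_torque": the same for the moment, N m; "finger_gap": finger opening in m; "grip_force": force on a finger pad.
Only numpy, scipy, OpenCV 4.12 (cv2) and the standard library are available. Lean on these libraries where they do the work, as an engineer would, in place of code of your own. Each camera call takes 0.05 s, during which the arm holds its last target. There are 200 camera calls.

TASK

Free the clamp knob on the green carriage, then push the carriage along the bed so that its spring plunger pushes the copper sleeve right up against the grey headstock, and go on until the red half of the plunger has just gone into the carriage while the white half still shows. Then turn the knob firmly clockwise again to lock the carriage there, let go, and leave the other things on the table where they are.

Things in the scene. Friction and masses are not known exactly. Their poses are not given: they have to be found in the camera images.
- bench: Test bench fixed to the table: base plate 130 (x) x 440 (y) x 14 mm, origin under its centre; y runs along the bed towards the headstock. Steel ways at x = +-50 mm (top z 36 mm) and a blue V trough between (top z 52 mm) run from y = -205 to 125 mm; nothing higher stands behind the carriage. Headstock: grey block, 110 wide, y = 130 to 200 mm, top z 104 mm, steel load cell on it to 127 mm.
- headstock_face (a point): Point on the headstock's flat face on the line of the sleeve's axis, 55 mm above the table; axes as the bench's. The face looks along the bench's -y. The sleeve is home when its centre is 30 mm from this point (-y side).
- sleeve_center (a point): Centre of the loose, thin-walled copper sleeve, 40 mm diameter, 60 mm long, about 0.1 kg, lying in the V trough along the bench's y between plunger and headstock; its y axis is its length (it may roll about it). It slides along the trough when pushed.
- carriage (a joint): Position of the green carriage along the bench's y, m, 0 to 0.19, growing towards the headstock. Carriage: 124 (x) x 70 (y) mm, body z = 55 to 95 mm, centred at bench y = -0.135 + this value. Clamp free: slides with about 9 N friction and stays where it is left, also against the plunger's spring. Clamp locked: does not move under 35 N.
- push_face (a point): Centre of the carriage's flat rear face (black rubber pad, 90 mm wide, 30 mm high), 75 mm above the table, facing the bench's -y: push here towards +y. It lies 35 mm behind the knob's axis. Pushing takes 9 to 17 N.
- plunger (a joint): How far the plunger is pressed in, m: 0 = fully out, 0.020 = fully in. 17 mm diameter, stands 20 mm out of the carriage's front (+y) face, 63 mm above the table; inner 10 mm red, outer 10 mm white, so 0.010 = red just gone in. Its spring needs 4 N to start, 7 N fully in, more than it takes to slide the sleeve; it springs out again when the carriage goes back.
- knob (a joint): Angle of the clamp knob, rad: 0 = free (end stop; the knob's white line points towards the headstock, at the white dot), growing CLOCKWISE seen from above to the end stop at 1.6; the red dot marks 1.48. The clamp bites from 0.67: free below 0.35, locked above 1.1. Stays where it is left; turning takes 0.14 N m, growing to about 0.25 N m as it locks (a grip of about 40 N).
- knob_grip (a point): Centre of the knob's black grip bar, on the vertical turning axis at the carriage's middle, 125 mm above the table. Bar 54 mm long (local y; along the bench's y when free), 14 mm thick (local x), 28 mm high (z 111 to 139 mm), on a 16 mm neck on the carriage's top (z 95 mm). Pinch it across its thickness from above. This frame turns with the knob.
- spare_center (a point): Centre of a second copper sleeve (loose, upright) of the same size, standing on the table beside the bench: leave alone.
- weight_center (a point): Centre of a brass weight, 44 mm diameter, 58 mm high, on the table beside the bench: leave alone.
- screwdriver: Screwdriver lying on the table on the robot's side of the bench; origin under its middle: leave alone.
- tray: Blue plastic tray 160 x 120 x 35 mm to the left, origin at the centre of its underside: leave alone.
- jar: Amber glass jar, 64 mm diameter, 85 mm high, to the right of the bench; origin at the centre of its underside: leave alone.
- mug: Blue mug, 76 mm diameter, 85 mm high, to the left; origin at the centre of its underside: leave alone.
- caliper: Steel and black caliper, 200 mm long, lying flat to the right; origin at the middle of its beam's underside: leave alone.

How it is judged:
By the outcome, as a careful person would: the job done as asked, in the order asked, and still so for the second after the job is handed in, with the robot touching nothing.
It also fails if it takes over 70 s, if anything falls off the work surface, if the arm or the gripper's body presses on something with over 40 N, if the wrist force passes 120 N, or if a joint passes its speed limit or range.

## Working session

There is one attempt and no reset: what is moved stays moved. The work goes in short steps, Python scripts to look and compute and a shell command to move; the robot and the scene stay as the last step left them, time stands still between calls to the robot, and variables do not carry over. Pictures are saved under pics/ and viewed, at most 10 in all, crops included, and the job is handed in when it is done.

```bash
ls; mkdir -p pics
cat > h.py <<'E'
import numpy as np,cv2
from plant import r
def K(c):
    f=c["pixels"].shape[0]/2/np.tan(np.radians(c["vfov"])/2); return f
def ray(c,u,v):
    f=K(c);T=np.array(c["world_from_camera"]);d=T[:3,:3]@np.array([(u-c["cx"])/f,(v-c["cy"])/f,1]);return T[:3,3],d
def onz(c,u,v,z):
    o,d=ray(c,u,v);return o+d*(z-o[2])/d[2]
def proj(c,p):
    f=K(c);T=np.array(c["world_from_camera"]);q=T[:3,:3].T@(np.array(p)-T[:3,3]);return c["cx"]+f*q[0]/q[2],c["cy"]+f*q[1]/q[2]
def snap(name,fn,crop=None,s=1):
    c=r.camera(name);im=c["pixels"][:,:,::-1].copy()
    np.savez("pics/"+fn+".npz",**c)
    if crop: a,b,w,h=crop; im=im[b:b+h,a:a+w]
    if s!=1: im=cv2.resize(im,None,fx=s,fy=s,interpolation=cv2.INTER_CUBIC)
    cv2.imwrite("pics/"+fn+".png",im);return c
def load(fn):
    return {k:(v if v.ndim else v[()]) for k,v in np.load("pics/"+fn+".npz").items()}
E
python3 - <<'E'
from h import *
for n in("scene","side","wrist"):
    c=snap(n,n+"0");print(n,c["vfov"],c["cx"],c["cy"],np.round(c["world_from_camera"],3).tolist())
a=cv2.imread("pics/scene0.png");b=cv2.imread("pics/side0.png")
o=r.get_obs();print(o)
E
```

```text
pics
scene 50.23159932315551 256.41441125885285 180.8102921981251 [[0.061, 0.773, -0.632, 1.228], [0.998, -0.05, 0.035, -0.043], [-0.004, -0.633, -0.774, 0.96], [0.0, 0.0, 0.0, 1.0]]
side 45.13900526666852 265.11723983813124 188.79767700208717 [[-0.936, -0.176, 0.306, 0.117], [-0.353, 0.468, -0.81, 1.12], [-0.0, -0.866, -0.5, 0.822], [0.0, 0.0, 0.0, 1.0]]
wrist 64.86878140876712 259.20536484815796 185.96400592873954 [[0.262, -0.933, -0.247, 0.242], [-0.965, -0.253, -0.065, -0.607], [-0.002, 0.255, -0.967, 0.383], [0.0, 0.0, 0.0, 1.0]]
{'t': 0.15, 'q': array([-1.48012462e+00,  2.45660905e-01,  1.55871699e+00,  5.90953937e-07,
        1.33872012e+00, -1.74141364e-01]), 'qd': array([ 3.52098826e-04, -8.16190103e-04, -4.82886694e-03, -2.74094497e-05,
        6.11677831e-04, -5.00209763e-04]), 'effort': array([ 7.16054801e-04, -4.16262817e+01, -3.14982748e+01,  6.84730522e-02,
        3.16066551e-02, -9.18409387e-05]), 'tool_pos': array([ 0.17006455, -0.62691732,  0.22960297]), 'tcp_rot': array([-7.52015348e-04,  9.91246782e-01,  1.32019887e-01,  3.16912227e-05]), 'ft_force': array([-0.88344992,  1.24054514, -0.84830998]), 'ft_torque': array([-0.04313739,  0.05484663,  0.02112762]), 'grip_force': 0.0, 'finger_gap': 0.09420787685672924}
```

View pics/scene0.png

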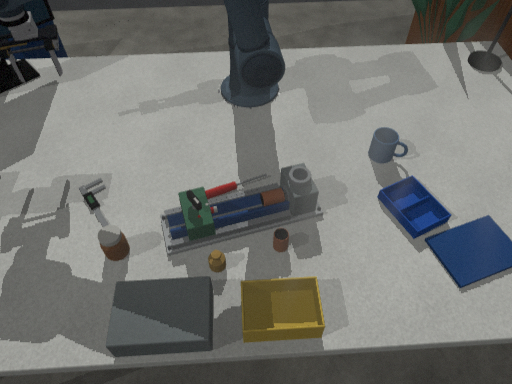

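View pics/side0.png

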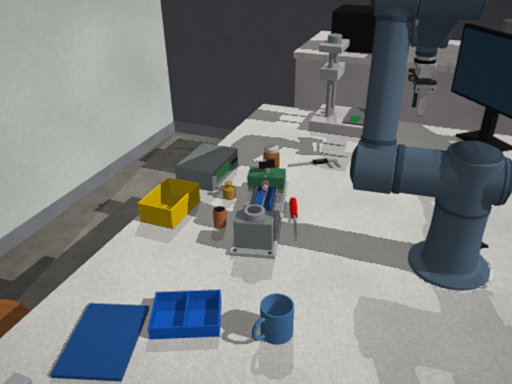

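The scene picture shows the bench with carriage at about (197,212), knob (195,200), sleeve (272,197) and headstock (300,190). The screwdriver lies at (235,187), the weight at (217,261) and the spare sleeve at (281,240). The bench's +y is roughly world +y.

Run:
```python
from h import *
c=load("scene0");im=c["pixels"]
cv2.imwrite("pics/crop0.png",cv2.resize(im[160:255,150:335,::-1],None,fx=4.3,fy=4.3,interpolation=cv2.INTER_CUBIC))
hsv=cv2.cvtColor(im,cv2.COLOR_RGB2HSV)
m=cv2.inRange(hsv,(50,80,40),(85,255,255));m[:, :150]=0;m[:,260:]=0;m[:160]=0;m[260:]=0
cs,_=cv2.findContours(m,cv2.RETR_EXTERNAL,cv2.CHAIN_APPROX_NONE);k=max(cs,key=cv2.contourArea)
print(cv2.contourArea(k),cv2.approxPolyDP(k,3,True)[:,0].tolist())
# bench base-plate blobs: trough blue direction
b=cv2.inRange(hsv,(105,120,40),(125,255,255));b[:, :150]=0;b[:,300:]=0;b[:160]=0;b[260:]=0
cs,_=cv2.findContours(b,cv2.RETR_EXTERNAL,cv2.CHAIN_APPROX_NONE)
for q in cs:
    if cv2.contourArea(q)>30: print('blue',cv2.approxPolyDP(q,2,True)[:,0].tolist())
```

```text
250.5 [[201, 188], [193, 190], [203, 201], [199, 213], [204, 226], [213, 221]]
blue [[265, 208], [218, 217], [219, 221], [215, 224], [218, 226], [219, 222], [220, 224], [227, 221], [227, 217], [231, 219], [229, 224], [231, 220], [236, 222], [235, 218], [237, 217], [238, 221], [240, 215], [250, 216], [252, 211], [254, 214], [259, 210], [259, 213]]
blue [[259, 194], [251, 196], [250, 199], [246, 197], [226, 204], [233, 206], [231, 204], [234, 203], [235, 207], [238, 204], [240, 208], [260, 203]]
```

View pics/crop0.png

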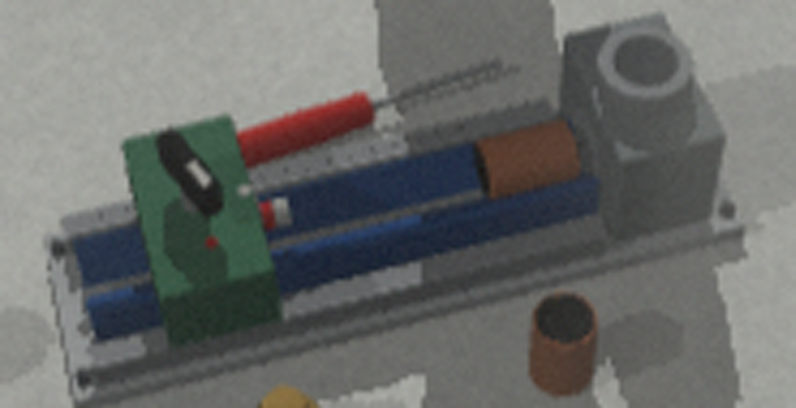

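The zoomed crop shows the carriage top with corners (123,140), (235,115), (275,262), (162,293). The knob is turned roughly 45° or more clockwise, the white dot is at (245,190) and the red dot at (212,242).

Run:
```python
from h import *
c=load("scene0")
P=lambda u,v,z:onz(c,u/4.3+150,v/4.3+160,z)[:2]
t=np.array([P(*q,.095) for q in[(123,140),(235,115),(275,262),(162,293)]]);print(t.round(4),t.mean(0))
print([np.linalg.norm(t[i]-t[(i+1)%4]) for i in range(4)])
b=np.array([P(*q,.014) for q in[(48,237),(80,403),(745,232)]]);print(b.round(4),np.linalg.norm(b[1]-b[0]),np.linalg.norm(b[2]-b[1]))
d=b[2]-b[1];yaw=np.arctan2(d[1],d[0]);print("ydir deg",np.degrees(yaw),"centre",(b[0]+b[2])/2)
d2=(t[1]-t[0]+t[2]-t[3]);print(np.degrees(np.arctan2(d2[1],d2[0])))
d3=(t[3]-t[0]+t[2]-t[1]);print(np.degrees(np.arctan2(d3[1],d3[0])))
k=np.array([P(*q,.139) for q in[(160,135),(180,128),(220,205),(200,215)]]);print("knob",k.round(4),k.mean(0))
for n,q in(("white",(245,190)),("red",(212,242))):print(n,P(*q,.095))
```

```text
[[ 0.5499 -0.2134]
 [ 0.5345 -0.1444]
 [ 0.6465 -0.1188]
 [ 0.6639 -0.1841]] [ 0.59869114 -0.16518134]
[np.float64(0.0706769647222633), np.float64(0.11492974131589091), np.float64(0.06758916024097772), np.float64(0.11771200407127363)]
[[ 0.5632 -0.2733]
 [ 0.6869 -0.2434]
 [ 0.588   0.179 ]] 0.12727139088082948 0.43380363780707515
ydir deg 103.1776728204608 centre [ 0.57562226 -0.04713424]
103.72325478528082
13.624604127858852
knob [[ 0.582  -0.1831]
 [ 0.5775 -0.1716]
 [ 0.6351 -0.1466]
 [ 0.6414 -0.1578]] [ 0.60900421 -0.16475059]
white [ 0.59306288 -0.13722991]
red [ 0.62994827 -0.15616528]
```

```bash
cat >> h.py <<'E'
from scipy.spatial.transform import Rotation as R
def rot(o): return R.from_quat(np.roll(o["tcp_rot"],-1))
def go(p,yaw=None):
    "shares for tool at p, tool x at yaw (deg), pointing down"
    o=r.get_obs();Rt=rot(o);s=Rt.inv().apply(np.array(p)-o["tool_pos"])/.6;w=np.zeros(3)
    if yaw is not None:
        a=np.radians(yaw);M=np.array([[np.cos(a),np.sin(a),0],[np.sin(a),-np.cos(a),0],[0,0,-1]]).T
        M=np.column_stack([[np.cos(a),np.sin(a),0],[np.sin(a),-np.cos(a),0],[0,0,-1]])
        w=(Rt.inv()*R.from_matrix(M)).as_rotvec()/np.radians(45)
    x=Rt.apply([1,0,0]);print("t",o["t"],"pos",o["tool_pos"].round(4),"yaw",np.degrees(np.arctan2(x[1],x[0])).round(2),"F",o["ft_force"].round(1),"T",o["ft_torque"].round(2),"gap",round(o["finger_gap"],4),"grip",round(o["grip_force"],1));print("go",s.round(4),w.round(4))
E
python3 -m inch '0.45 -0.276 0 0 0 0; 0.898 -0.552 0 0 0 -0.1; 0.898 -0.552 0 0 0 -0.17; 0.898 -0.552 0 0 0 -0.17; 0.898 -0.552 0 0 0 -0.17; 0.898 -0.552 0 0 0 -0.17; 0.898 -0.552 0 0 0 -0.17; 0.898 -0.552 0 0 0 -0.17'
python3 -c "
from h import *
go([.604,-.166,.23],23)"
```

```text
t: 0.95
tool_pos: [0.4452, -0.3342, 0.2303]
tcp_rot: [-0.0, 0.98, 0.198, -0.0]
ft_force: [0.8, -0.3, 0.2]
finger_gap: 0.0936
grip_force: 0.0
t 0.95 pos [ 0.4452 -0.3342  0.2303] yaw 22.81 F [ 0.8 -0.3  0.2] T [ 0.03 -0.02  0.03] gap 0.0936 grip 0.0
go [ 0.3527 -0.1558  0.0006] [-0.      0.     -0.0042]
```

```bash
python3 -m inch '0.353 -0.156 0 0 0 0; 0.353 -0.156 0 0 0 0; 0.353 -0.156 0 0 0 0; 0.353 -0.156 0 0 0 0; 0.353 -0.156 0 0 0 0; 0.353 -0.156 0 0 0 0; 0.353 -0.156 0 0 0 0'
python3 -c "
from h import *
go([.604,-.166,.23],23);snap('wrist','w1')"
```

```text
t: 1.65
tool_pos: [0.6029, -0.1673, 0.2299]
tcp_rot: [-0.0, 0.98, 0.198, -0.001]
ft_force: [0.7, 0.3, 0.1]
finger_gap: 0.0942
grip_force: 0.0
t 1.65 pos [ 0.6029 -0.1673  0.2299] yaw 22.89 F [0.7 0.3 0.1] T [0.01 0.02 0.03] gap 0.0942 grip 0.0
go [ 0.0025 -0.0013 -0.0001] [-0.0006  0.0013 -0.0024]
```

View pics/w1.png

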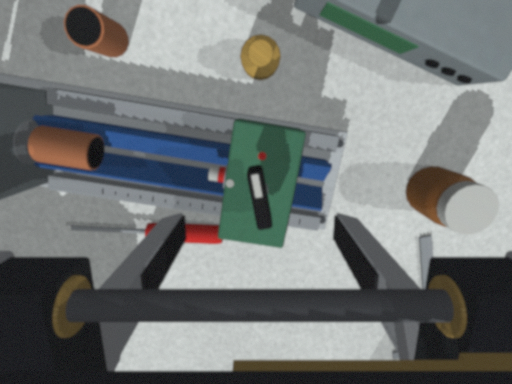

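The wrist view shows the knob bar from (256,168) to (264,228), leaning slightly off the camera's vertical. The red dot is at (263,156), the white dot at (230,183), and the carriage corners at (236,120), (304,129), (284,246), (219,237).

Run:
```python
from h import *
c=load("w1");im=c["pixels"]
hsv=cv2.cvtColor(im,cv2.COLOR_RGB2HSV)
m=cv2.inRange(hsv,(0,0,0),(180,255,60));x=np.zeros_like(m);x[160:235,243:278]=m[160:235,243:278]
g=np.zeros_like(m)
cs,_=cv2.findContours(x,cv2.RETR_EXTERNAL,cv2.CHAIN_APPROX_NONE);k=max(cs,key=cv2.contourArea);print(cv2.minAreaRect(k),cv2.boundingRect(k))
P=lambda u,v,z:onz(c,u,v,z)[:2]
box=cv2.boxPoints(cv2.minAreaRect(k));B=np.array([P(*q,.139) for q in box]);print(B.round(4),B.mean(0))
t=np.array([P(*q,.095) for q in[(304,129),(236,120),(219,237),(284,246)]]);print(t.round(4),t.mean(0))
for d in(t[1]-t[0]+t[2]-t[3],t[0]-t[3]+t[1]-t[2]):print(np.degrees(np.arctan2(d[1],d[0])),np.linalg.norm(d)/2)
print('w',P(230,183,.095),'r',P(263,156,.095))
for q in((96,133),(100,168),(30,125),(32,162)):print('sleeve',P(*q,.055))
```

```text
((258.97296142578125, 196.83786010742188), (63.12921142578125, 16.76869773864746), 80.53767395019531) (247, 165, 25, 64)
[[ 0.6228 -0.1466]
 [ 0.6303 -0.1583]
 [ 0.5832 -0.1881]
 [ 0.5752 -0.1758]] [ 0.60288295 -0.16718395]
[[ 0.6692 -0.1851]
 [ 0.652  -0.123 ]
 [ 0.5351 -0.1507]
 [ 0.552  -0.2169]] [ 0.60205006 -0.16890157]
104.89594711866563 0.06633877533644136
14.26249741731685 0.12076711501506766
w [ 0.59321359 -0.14007321] r [ 0.63057508 -0.15953698]
sleeve [0.57785219 0.01281323]
sleeve [ 0.54217393 -0.00130028]
sleeve [0.55864687 0.08002758]
sleeve [0.51955455 0.06958611]
```

```bash
python3 -m inch '0 0 0.08 0 0 -0.19; 0 0 0.14 0 0 -0.2; 0 0 0.16 0 0 -0.2; 0 0 0.16 0 0 -0.2; 0 0 0.16 0 0 -0.2'
python3 -m inch '0 0 0 0 0 0; 0 0 0 0 0 0;0 0 0 0 0 0; 0 0 0 0 0 0;0 0 0 0 0 0; 0 0 0 0 0 0;0 0 0 0 0 0; 0 0 0 0 0 0' -1
python3 -c "
from h import *
go([.603,-.1675,.132],32)"
```

```text
t: 2.2
tool_pos: [0.6038, -0.1687, 0.1363]
tcp_rot: [0.001, 0.962, 0.274, 0.001]
ft_force: [-0.1, -0.1, 0.1]
finger_gap: 0.0942
grip_force: 0.0
t: 3.0
tool_pos: [0.6031, -0.1676, 0.1344]
tcp_rot: [-0.0, 0.962, 0.274, -0.0]
ft_force: [0.1, 0.1, 0.3]
finger_gap: 0.0333
grip_force: 0.0
t 3.0 pos [ 0.6031 -0.1676  0.1344] yaw 31.82 F [0.1 0.1 0.3] T [-0.03 -0.01  0.02] gap 0.0333 grip 0.0
go [-0.0001 -0.0002  0.004 ] [-0.0002  0.0001 -0.004 ]
```

```bash
python3 -m inch '0 0 0.002 0 0 0; 0 0 0.002 0 0 0;0 0 0.002 0 0 0; 0 0 0.002 0 0 0;0 0 0.002 0 0 0; 0 0 0.002 0 0 0'
```

```text
t: 3.6
tool_pos: [0.6026, -0.1668, 0.1329]
tcp_rot: [-0.001, 0.962, 0.274, -0.001]
ft_force: [-3.3, 5.0, 1.7]
finger_gap: 0.0143
grip_force: 30.0
```

```bash
python3 -m inch '0 0 0 0 0 -0.12; 0 0 0 0 0 -0.25;0 0 0 0 0 -0.37; 0 0 0 0 0 -0.5;0 0 0 0 0 -0.62; 0 0 0 0 0 -0.75; 0 0 0 0 0 -0.87; 0 0 0 0 0 -1'
python3 -c "
from h import *
go([.603,-.1675,.132],103.5)"
```

```text
t: 4.4
tool_pos: [0.6006, -0.1658, 0.1328]
tcp_rot: [-0.004, 0.782, 0.623, -0.002]
ft_force: [-11.5, 7.4, 7.5]
finger_gap: 0.0139
grip_force: 30.1
t 4.4 pos [ 0.6006 -0.1658  0.1328] yaw 77.05 F [-11.5   7.4   7.5] T [ 1.17  2.03 -0.18] gap 0.0139 grip 30.1
go [-0.0019  0.0045  0.0012] [-0.0098 -0.0054 -0.5879]
```

```bash
python3 -m inch '0.001 -0.003 0 0 0 -0.12; 0.001 -0.003 0 0 0 -0.25;0.001 -0.003 0 0 0 -0.37; 0.001 -0.003 0 0 0 -0.48; 0.001 -0.003 0 0 0 -0.56;0.001 -0.003 0 0 0 -0.56'
python3 -c "
from h import *
go([.603,-.1675,.132],103.5);snap('wrist','w2')"
```

```text
t: 5.0
tool_pos: [0.599, -0.1658, 0.1328]
tcp_rot: [-0.004, 0.629, 0.778, -0.001]
ft_force: [-10.8, 5.0, 7.0]
finger_gap: 0.0139
grip_force: 30.0
t 5.0 pos [ 0.599  -0.1658  0.1328] yaw 102.07 F [-10.8   5.    7. ] T [ 0.73  1.85 -0.15] gap 0.0139 grip 30.0
go [-0.0042  0.006   0.0013] [-0.0086 -0.005  -0.0318]
```

View pics/w2.png

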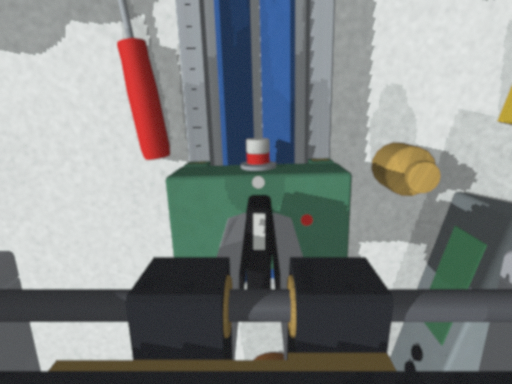

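The knob's white line (260,230) now points at the white dot (259,182), so the clamp is free. The plunger is fully out: white at (258,147), red at (258,158).

Run:
```python
from h import *
c=load("w2");im=c["pixels"];hsv=cv2.cvtColor(im,cv2.COLOR_RGB2HSV)
b=cv2.inRange(hsv,(105,120,30),(125,255,255))
L=[];Rr=[]
for v in range(5,135,5):
    u=np.where(b[v,200:310])[0]+200
    if len(u)>10:L.append(onz(c,u[0],v,.052)[:2]);Rr.append(onz(c,u[-1],v,.052)[:2])
for E in(L,Rr):
    E=np.array(E);vx,vy,x,y=cv2.fitLine(E.astype(np.float32),cv2.DIST_HUBER,0,.001,.001).ravel();print(np.degrees(np.arctan2(vy,vx))%180,x,y)
for v in(138,155,166):print(v,onz(c,258,v,.071)[:2])
s=load("scene0")
# sleeve colour in scene: rear rim & headstock
go([.6,-.166,.133],103.5)
```

```text
103.34394 0.5487839 -0.07310247
103.687195 0.6018081 -0.05956399
138 [ 0.587621   -0.11433079]
155 [ 0.59014848 -0.12620586]
166 [ 0.59182272 -0.13407209]
t 5.05 pos [ 0.599  -0.1657  0.1328] yaw 102.03 F [-11.1   5.    6.4] T [ 0.74  1.85 -0.11] gap 0.0141 grip 30.0
go [-0.0008  0.0016 -0.0004] [-0.0086 -0.005  -0.0327]
```

```bash
python3 -m inch '0.015 -0.002 0 0 0 -0.03; 0.04 -0.003 0 0 0 -0.03; 0.065 -0.004 0 0 0 -0.03; 0.09 -0.005 0 0 0 -0.03; 0.115 -0.0055 0 0 0 -0.03; 0.14 -0.006 0 0 0 -0.03; 0.16 -0.0065 0 0 0 -0.03; 0.175 -0.007 0 0 0 -0.03'
python3 -c "
from h import *
go([.603,-.1675,.132],103.5);snap('wrist','w3',(130,0,256,384),1.56)"
```

```text
t: 5.85
tool_pos: [0.5752, -0.0682, 0.1329]
tcp_rot: [0.002, 0.62, 0.785, -0.003]
ft_force: [-2.0, -12.3, -3.8]
finger_gap: 0.0138
grip_force: 30.0
t 5.85 pos [ 0.5752 -0.0682  0.1329] yaw 103.37 F [ -2.  -12.3  -3.8] T [-2.41  0.25 -0.19] gap 0.0138 grip 30.0
go [-0.1717  0.0069  0.0029] [-0.0027  0.0102 -0.0028]
```

View pics/w3.png

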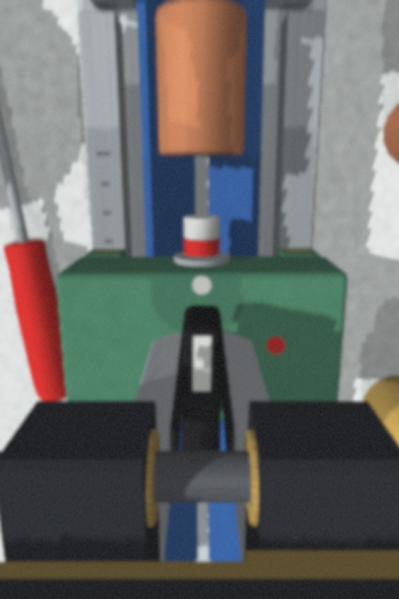

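The carriage followed the push. In the crop the plunger tip is at y≈216, the sleeve's rear at y≈155 and the headstock foot at y≈5, and the plunger is still fully out.

Run:
```python
from h import *
c=load("w3");n=np.array([-.2334,.9724])
A=np.array([.5753,-.0663])
for nm,v,z in(("tip",138.5,.0715),("red/white",153,.0715),("sleeve rear",98.5,.075),("sleeve front",0,.075),("front edge carriage top",162,.095),("knob",0,0)):
    if z: p=onz(c,259,v,z)[:2];print(nm,(p-A)@n)
print("tcp",(r.get_obs()["tool_pos"][:2]-A)@n)
s=load("scene0")
for u,v,z in((565/4.3+150,35/4.3+160,.104),(610/4.3+150,140/4.3+160,.104)):print("headstock front top edge",(onz(s,u,v,z)[:2]-A)@n)
```

```text
tip 0.049821039149405465
red/white 0.039507387651860265
sleeve rear 0.07692031025219392
sleeve front 0.1356403230958328
front edge carriage top 0.03743325390077739
tcp -0.0003603788665473801
headstock front top edge 0.15013016590601092
headstock front top edge 0.14843269362934913
```

```bash
python3 -m inch '0.01 0 0 0 0 0; 0.022 0 0 0 0 0; 0.034 0 0 0 0 0; 0.046 0 0 0 0 0; 0.056 0 0 0 0 0; 0.062 0 0 0 0 0; 0.062 0 0 0 0 0'
python3 -c "
from h import *
go([.603,-.1675,.132],103.5);snap('wrist','w4',(130,0,256,384),1.56)
print((r.get_obs()['tool_pos'][:2]-[.5753,-.0663])@[-.2334,.9724])"
```

```text
t: 6.6
tool_pos: [0.5664, -0.0318, 0.1329]
tcp_rot: [0.002, 0.62, 0.785, -0.003]
ft_force: [-3.1, -10.2, -1.6]
finger_gap: 0.0139
grip_force: 30.0
t 6.6 pos [ 0.5664 -0.0318  0.1329] yaw 103.39 F [ -3.1 -10.2  -1.6] T [-2.    0.52 -0.1 ] gap 0.0139 grip 30.0
go [-0.2341  0.007   0.0031] [-0.0036  0.0085 -0.0025]
0.03564298285743415
```

View pics/w4.png

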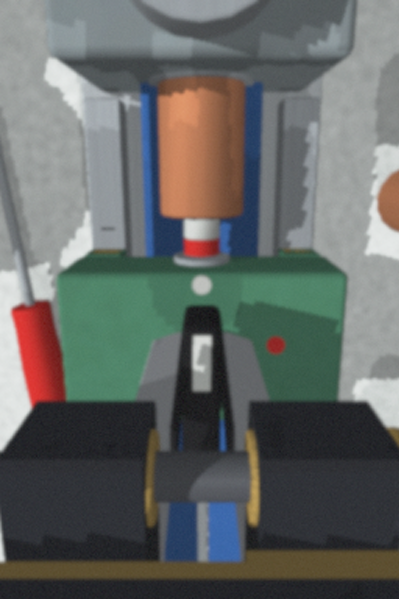

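The plunger now touches the sleeve (crop y≈217) and is still uncompressed. The sleeve is near the headstock. I'll use this frame as the zero for compression and advance in small steps.

```bash
cat >> h.py <<'E'
def plunge(c):
    im=c["pixels"].astype(int)[:,253:264].mean(1)  # centre columns
    R_,G,B=im.T
    v=np.arange(384);seg=slice(100,175)
    sat=(im.max(1)-im.min(1))
    red=(R_-G>70)&(B>G-25)&(v>120)&(v<175)
    white=(sat<45)&(R_>120)&(v>120)&(v<175)
    cop=(R_-B>45)&(v>40)&(v<175)&~red
    n=np.array([-.2334,.9724]);
    print("profile",[(k,*im[k].astype(int)) for k in range(128,174,1)]) if 0 else None
    print("red",v[red].min(initial=999),v[red].max(initial=0),"white",v[white].min(initial=999),v[white].max(initial=0))
    d=np.diff(im@[1,.0,-1.]);d[:100]=0;d[175:]=0
    k=np.argmin(d[:165]);print("edge v",k,(onz(c,258.5,k,.0715)[:2]-r.get_obs()["tool_pos"][:2])@n)
E
python3 - <<'E'
from h import *
for f in("w3","w4"):
    c=load(f);plunge(c);im=c["pixels"][:,253:264].mean(1).astype(int);print([(k,*im[k].tolist()) for k in range(132,174,1)])
E
python3 -m inch '0.005 0 0 0 0 0; 0.008 0 0 0 0 0; 0.008 0 0 0 0 0'
python3 - <<'E'
from h import *
c=snap('wrist','w5');plunge(c);im=c["pixels"][:,253:264].mean(1).astype(int);print([(k,*im[k].tolist()) for k in range(132,174,1)])
print((r.get_obs()['tool_pos'][:2]-[.5753,-.0663])@[-.2334,.9724])
E
```

```text
red 154 164 white 139 169
edge v 164 -0.004136014357170812
[(132, 98, 105, 115), (133, 97, 105, 114), (134, 97, 104, 114), (135, 97, 104, 114), (136, 99, 106, 115), (137, 105, 111, 116), (138, 116, 120, 121), (139, 137, 140, 138), (140, 167, 170, 167), (141, 187, 191, 187), (142, 193, 197, 193), (143, 194, 197, 194), (144, 193, 196, 193), (145, 191, 194, 191), (146, 191, 194, 191), (147, 190, 192, 189), (148, 189, 191, 188), (149, 187, 190, 187), (150, 186, 189, 185), (151, 184, 186, 183), (152, 179, 175, 171), (153, 173, 144, 141), (154, 175, 100, 97), (155, 182, 63, 60), (156, 187, 50, 47), (157, 187, 48, 45), (158, 187, 48, 45), (159, 187, 48, 45), (160, 187, 48, 45), (161, 187, 48, 45), (162, 186, 50, 48), (163, 176, 58, 58), (164, 150, 76, 78), (165, 120, 93, 96), (166, 112, 111, 114), (167, 127, 131, 135), (168, 139, 145, 148), (169, 136, 143, 145), (170, 113, 124, 124), (171, 81, 99, 92), (172, 56, 82, 70), (173, 50, 80, 65)]
red 154 164 white 140 169
edge v 164 0.03342450829515833
[(132, 171, 113, 81), (133, 171, 113, 82), (134, 170, 113, 81), (135, 170, 113, 82), (136, 170, 
[... 1201 characters left out ...]
), (142, 159, 107, 79), (143, 148, 111, 93), (144, 151, 138, 130), (145, 171, 171, 167), (146, 189, 192, 189), (147, 193, 197, 194), (148, 193, 197, 193), (149, 192, 196, 192), (150, 190, 193, 189), (151, 188, 191, 188), (152, 188, 191, 188), (153, 188, 191, 187), (154, 187, 190, 187), (155, 184, 187, 183), (156, 179, 175, 172), (157, 172, 142, 139), (158, 174, 95, 92), (159, 183, 61, 58), (160, 187, 50, 47), (161, 188, 48, 45), (162, 187, 50, 47), (163, 177, 58, 58), (164, 152, 78, 80), (165, 121, 94, 97), (166, 112, 111, 115), (167, 128, 132, 136), (168, 139, 146, 150), (169, 137, 144, 147), (170, 116, 127, 126), (171, 82, 101, 94), (172, 58, 84, 72), (173, 51, 80, 66)]
0.03922460407548246
```

Compression has begun at about 2.7 mm, so about 7.3 mm remain.

```bash
python3 -m inch '0.004 0 0 0 0 0; 0.008 0 0 0 0 0; 0.011 0 0 0 0 0; 0.012 0 0 0 0 0; 0.012 0 0 0 0 0'
cat > m.py <<'E'
from h import *
import sys
c=snap('wrist',sys.argv[1],(130,0,256,384),1.56);plunge(c);im=c["pixels"][:,253:264].mean(1).astype(int);print([(k,*im[k].tolist()) for k in range(149,174,1)])
print((r.get_obs()['tool_pos'][:2]-[.5753,-.0663])@[-.2334,.9724]);go([.6,0,.13],103.5)
g=lambda k:im[k]
w=load("w4")["pixels"][:,253:264].mean(1)[:,2]
x=im[:,2].astype(float)
f=lambda a,lo:next(k+(105-a[k])/(a[k+1]-a[k]) for k in range(lo,175) if a[k]<105<=a[k+1])
e0,e=f(w,125),f(x,125)
n=np.array([-.2334,.9724]);print("edge",e0,e,"press mm",1000*(onz(c,258.5,e0,.0715)-onz(c,258.5,e,.0715))[:2]@n)
E
python3 m.py w6
```

```text
t: 7.5
tool_pos: [0.564, -0.0218, 0.1329]
tcp_rot: [0.003, 0.62, 0.785, -0.004]
ft_force: [-2.3, -15.5, -2.3]
finger_gap: 0.014
grip_force: 30.0
red 999 0 white 153 169
edge v 152 0.04196843027376379
[(149, 170, 113, 82), (150, 170, 112, 81), (151, 165, 110, 81), (152, 156, 109, 86), (153, 150, 126, 114), (154, 167, 163, 158), (155, 187, 189, 185), (156, 194, 197, 194), (157, 194, 197, 194), (158, 193, 197, 193), (159, 192, 195, 192), (160, 191, 194, 191), (161, 190, 193, 190), (162, 188, 191, 187), (163, 177, 180, 177), (164, 150, 153, 152), (165, 120, 123, 124), (166, 112, 116, 120), (167, 127, 133, 136), (168, 140, 146, 150), (169, 138, 145, 148), (170, 117, 128, 128), (171, 86, 103, 98), (172, 59, 85, 73), (173, 51, 81, 67)]
0.04592443416178804
t 7.55 pos [ 0.564  -0.0218  0.1329] yaw 103.38 F [ -2.1 -15.7  -2.9] T [-3.    0.32 -0.1 ] gap 0.0141 grip 30.0
go [0.0215 0.0668 0.0044] [-0.0036  0.0124 -0.0027]
edge 139.3186274509804 152.67857142857142 press mm 9.504850346440328
```

```bash
python3 -m inch '0.001 0 0 0 0 0; 0.001 0 0 0 0 0; 0.001 0 0 0 0 0'
python3 m.py w7 | tail -4
```

```text
t: 7.85
tool_pos: [0.5638, -0.0213, 0.1329]
tcp_rot: [0.003, 0.62, 0.785, -0.004]
ft_force: [-2.9, -16.7, -3.7]
finger_gap: 0.0139
grip_force: 30.0
0.04640087965295857
t 7.9 pos [ 0.5639 -0.0213  0.1329] yaw 103.38 F [ -2.7 -16.3  -2.5] T [-3.04  0.35 -0.16] gap 0.0139 grip 30.0
go [0.0207 0.0668 0.0044] [-0.0036  0.0126 -0.0028]
edge 139.3186274509804 153.30555555555554 press mm 9.956331987226601
```

```bash
python3 -m inch '-0.003 0 0 0 0 0.1; -0.003 0 0 0 0 0.22; -0.003 0 0 0 0 0.35;-0.003 0 0 0 0 0.48;-0.003 0 0 0 0 0.61;-0.003 0 0 0 0 0.74;-0.003 0 0 0 0 0.87;-0.003 0 0 0 0 1'
python3 -c "
from h import *
go([.5638,-.0213,.1329],13.5)"
```

```text
t: 8.7
tool_pos: [0.5665, -0.022, 0.133]
tcp_rot: [0.005, 0.874, 0.486, 0.001]
ft_force: [7.7, -12.5, -10.6]
finger_gap: 0.0141
grip_force: 30.2
t 8.7 pos [ 0.5665 -0.022   0.133 ] yaw 58.17 F [  7.7 -12.5 -10.6] T [-2.32 -1.33  0.25] gap 0.0141 grip 30.2
go [-0.0014 -0.0044  0.0001] [ 1.370e-02 -2.000e-04  9.927e-01]
```

```bash
python3 -m inch '-0.001 0.003 0 0 0 0.13; -0.001 0.003 0 0 0 0.26; -0.001 0.003 0 0 0 0.39;-0.001 0.003 0 0 0 0.52;-0.001 0.003 0 0 0 0.65;-0.001 0.003 0 0 0 0.77;-0.001 0.003 0 0 0 0.89;-0.001 0.003 0 0 0 1'
python3 -c "
from h import *
go([.5638,-.0213,.1329],13.5)
snap('wrist','w8')"
```

```text
t: 9.5
tool_pos: [0.5681, -0.0243, 0.1331]
tcp_rot: [0.006, 0.993, 0.115, 0.003]
ft_force: [9.4, -15.6, -11.6]
finger_gap: 0.0145
grip_force: 30.5
t 9.5 pos [ 0.5681 -0.0243  0.1331] yaw 13.24 F [  9.4 -15.6 -11.6] T [-2.84 -1.41  0.3 ] gap 0.0145 grip 30.5
go [-0.0059 -0.0065  0.0003] [ 0.0149 -0.0061 -0.0059]
```

View pics/w8.png

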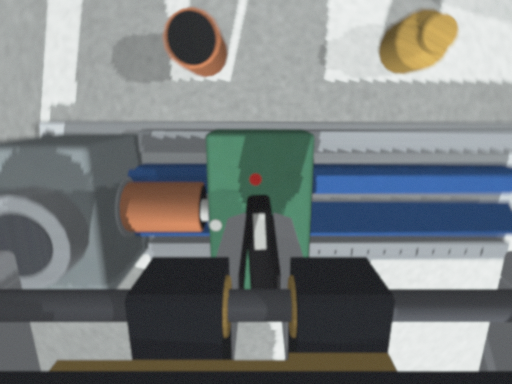

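The bar's white line points at the red dot (256,180), and the sleeve sits against the headstock with only white plunger showing at about (206,209). I'll release, rise and check.

```bash
python3 -m inch '0 0 0 0 0 0;0 0 0 0 0 0;0 0 0 0 0 0;0 0 0 0 0 0' -0.4
python3 -m inch '0 0 -0.03 0 0 0;0 0 -0.08 0 0 0;0 0 -0.15 0 0 0;0 0 -0.15 0 0 0; 0 0 -0.15 0 0 0' 
python3 -c "
from h import *
go([.5638,-.0213,.1329],13.5)
snap('wrist','w9',(80,80,266,200),3)"
```

```text
t: 9.95
tool_pos: [0.5658, -0.0194, 0.1334]
tcp_rot: [0.0, 0.993, 0.116, 0.0]
ft_force: [-0.4, -0.2, 0.5]
finger_gap: 0.0283
grip_force: 0.0
t: 10.45
tool_pos: [0.5662, -0.0194, 0.2244]
tcp_rot: [0.0, 0.993, 0.117, 0.001]
ft_force: [-0.1, -0.4, 0.2]
finger_gap: 0.0287
grip_force: 0.0
t 10.45 pos [ 0.5662 -0.0194  0.2244] yaw 13.39 F [-0.1 -0.4  0.2] T [ 0.01  0.   -0.01] gap 0.0287 grip 0.0
go [-0.005   0.0019  0.1525] [ 0.0015 -0.0031 -0.0024]
```

View pics/w9.png

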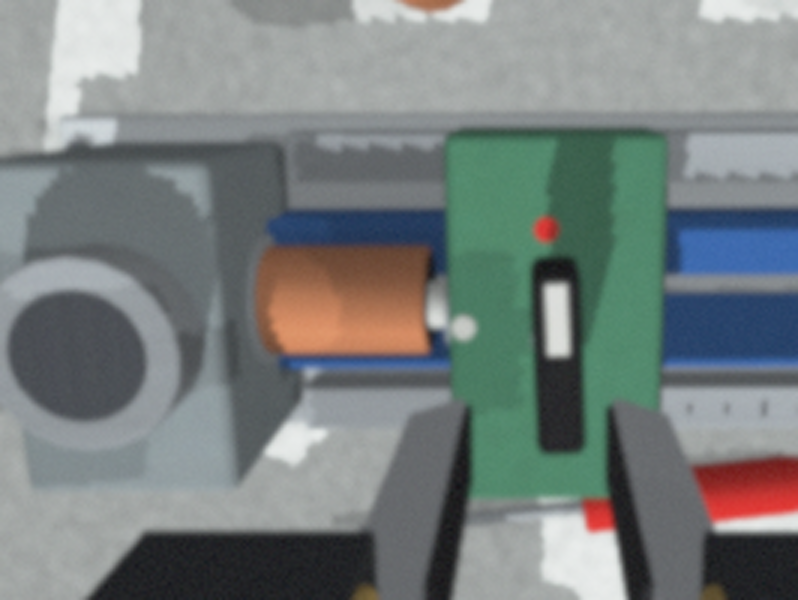

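Released: the bar points just past the red dot, with no red showing, and the white plunger lies between the sleeve's rear (428,300) and the carriage edge (447,300). I'll verify numerically.

Run:
```python
from h import *
c=load("w9");n=np.array([-.2334,.9724]);A=np.array([.5753,-.0663])
P=lambda u,v,z:onz(c,80+u/3,80+v/3,z)[:2]
Y=lambda *a:(P(*a)-A)@n
a,b=P(555,260,.139),P(562,450,.139);d=a-b
print("knob len",np.linalg.norm(d),"dir",np.degrees(np.arctan2(d[1],d[0])),"cen y",((a+b)/2-A)@n)
f,bk=Y(449,300,.095),Y(663,300,.095);print("carriage",f,bk,f-bk,"centre",(f+bk)/2)
s=Y(430,300,.074);print("sleeve rear",s,"front",Y(257,300,.07),"headface",s+.06)
print("press from knob",.055-(s-((a+b)/2-A)@n),"from carr",.055-(s-(f+bk)/2))
hs=cv2.cvtColor(c["pixels"],cv2.COLOR_RGB2HSV)
# same geometry check on w8/w9 sub-pixel not needed; direct 2nd view: side
c2=snap("scene","s9",(180,150,170,110),4.7)
```

```text
knob len 0.05491120668280623 dir 15.747576083224253 cen y 0.041915216997218376
carriage 0.07615194055555534 0.007300532711098005 0.06885140784445734 centre 0.04172623663332667
sleeve rear 0.0848079761240474 front 0.14582194413550173 headface 0.1448079761240474
press from knob 0.012107240873170971 from carr 0.011918260509279265
```

View pics/s9.png

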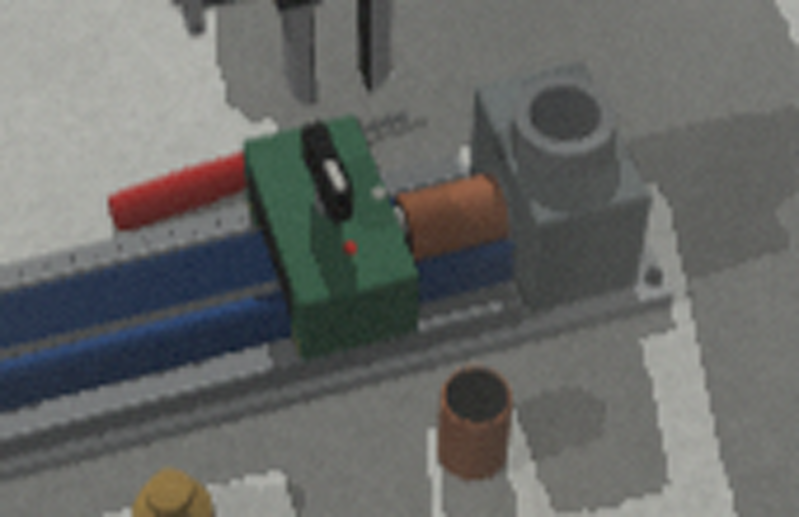

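The knob is at about 1.53 rad, so it is locked. One view gives a press of about 12 mm against 10 mm before locking, so I'll look again along the plunger from above.

```bash
python3 -m inch '-0.005 0.002 0.04 0 0 -0.18; -0.005 0.002 0.04 0 0 -0.36; -0.005 0.002 0.04 0 0 -0.54; -0.005 0.002 0.04 0 0 -0.72; -0.005 0.002 0.04 0 0 -0.9; -0.005 0.002 0.04 0 0 -1; -0.005 0.002 0.04 0 0 -1'
python3 -m inch '0 0 0 0 0 -0.18; 0 0 0 0 0 -0.36; 0 0 0 0 0 -0.54; 0 0 0 0 0 -0.72; 0 0 0 0 0 -0.9; 0 0 0 0 0 -1; 0 0 0 0 0 -1'
python3 - <<'E'
from h import *
go([.564,-.0213,.2],103.5)
c=snap('wrist','w10',(160,60,200,200),3);im=c["pixels"].astype(int)
u0=int(proj(c,[.5753-.2334*.09,-.0663+.9724*.09,.071])[0]);print(u0)
p=im[:,u0-3:u0+4].mean(1).astype(int);print([(k,*p[k].tolist()) for k in range(120,200)])
E
```

```text
t: 11.25
tool_pos: [0.562, -0.0211, 0.1973]
tcp_rot: [-0.001, 0.873, 0.488, -0.001]
ft_force: [0.7, 0.9, -0.4]
finger_gap: 0.0284
grip_force: 0.0
t: 11.95
tool_pos: [0.5624, -0.0212, 0.198]
tcp_rot: [-0.001, 0.621, 0.784, -0.0]
ft_force: [0.4, -0.1, -0.1]
finger_gap: 0.028
grip_force: 0.0
t 11.95 pos [ 0.5624 -0.0212  0.198 ] yaw 103.27 F [ 0.4 -0.1 -0.1] T [-0.02 -0.16 -0.02] gap 0.028 grip 0.0
go [-0.0007  0.0026 -0.0033] [-0.0024 -0.0012 -0.0052]
260
[(120, 167, 111, 80), (121, 166, 110, 80), (122, 167, 110, 80), (123, 166, 110, 79), (124, 166, 109, 78), (125, 166, 111, 79), (126, 166, 109, 79), (127, 165, 110, 79), (128, 165, 109, 78), (129, 165, 110, 79), (130, 165, 109, 79), (131, 164, 108, 78), (132, 165, 109, 78), (133, 164, 109, 78), (134, 165, 109, 80), (135, 164, 109, 78), (136, 163, 108, 78), (137, 164, 108, 79), (138, 163, 108, 79), (139, 163, 108, 78), (140, 163, 108, 78), (141, 162, 107, 77), (142, 160, 107, 78), (143, 153, 108, 85), (144, 148, 123, 112), (145, 160, 156, 151), (146, 178, 180, 176), (147, 184, 187, 184), (148, 184, 187, 183), (149, 181, 184, 181), (150,
[... 332 characters left out ...]
 178), (166, 178, 181, 178), (167, 173, 179, 174), (168, 161, 169, 163), (169, 134, 151, 140), (170, 101, 131, 114), (171, 77, 117, 96), (172, 70, 113, 91), (173, 70, 114, 91), (174, 67, 112, 89), (175, 68, 113, 90), (176, 68, 113, 90), (177, 68, 113, 89), (178, 69, 113, 91), (179, 69, 113, 91), (180, 69, 113, 90), (181, 67, 112, 89), (182, 69, 113, 90), (183, 68, 113, 90), (184, 68, 113, 90), (185, 68, 113, 89), (186, 68, 113, 90), (187, 69, 113, 91), (188, 70, 112, 91), (189, 76, 109, 92), (190, 83, 103, 95), (191, 91, 100, 99), (192, 94, 98, 100), (193, 97, 101, 104), (194, 107, 112, 114), (195, 116, 121, 124), (196, 113, 118, 122), (197, 90, 94, 97), (198, 56, 57, 59), (199, 33, 33, 34)]
```

View pics/w10.png

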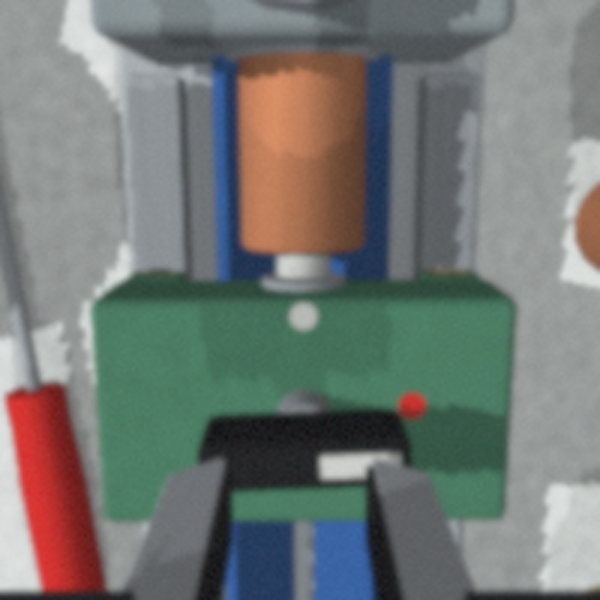

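Run:
```python
from h import *
n=np.array([-.2334,.9724])
for f,e,k in(("w4",139.32,164.3),("w7",153.3,164.3),("w10",143.75,152.4)):
    c=load(f);g=lambda v,z=.0715:onz(c,259,v,z)[:2]@n
    print(f,1000*(g(e)-g(k)))
    if f=="w10":
        Y=lambda v,z:onz(c,261,v,z)[:2]@n
        print("front edge",1000*(g(e)-Y(159,.095)), "tip-knob",1000*(g(e,.0715)-onz(c,260,60+450/3,.139)[:2]@n))
```

```text
w4 17.958178692962747
w7 8.004864550998207
w10 8.05035900858514
front edge 10.275069146068516 tip-knob 41.16364411116419
```

The same measure gives 18.0 mm uncompressed against 8.05 mm now, so the press is 9.9 mm with the knob locked. I'll raise clear and hand in.

```bash
python3 -m inch '0 0 -0.06 0 0 0;0 0 -0.1 0 0 0;0 0 -0.1 0 0 0;0 0 -0.1 0 0 0'
python3 -c "
from h import *
print(r.sign_off())"
```

```text
t: 12.4
tool_pos: [0.5628, -0.0214, 0.2587]
tcp_rot: [-0.0, 0.621, 0.784, -0.0]
ft_force: [-0.6, -0.2, -0.4]
finger_gap: 0.0283
grip_force: 0.0
the job is handed in; nothing more can be done
None
```

The job is handed in at 12.4 s: the sleeve is against the headstock, the plunger is pressed in about 9.9 mm with only white showing, and the knob is locked at about 1.53 rad; I moved the carriage by the gripped knob instead of the rear push pad.

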